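# Hang the offcut tote on the spring-balanced bench arm

### The job

Clear the bench for sawing: pick up the small wooden tote by its round handle and hang it on the spring arm, with the handle lying in both V-shaped cradles. The arm sinks under the weight by an amount you must feel for: lower the tote slowly and gently, keep hold of it, and let go only when the arm has settled and carries the whole load, so that it neither drops nor springs up. Keep the tote upright and leave everything else on the bench alone.

Things in the scene. Friction and masses are not known exactly. Their poses are not given: they have to be found in the camera images.
- handle (a point): the tote's handle: a level round wooden dowel, 18 mm in diameter, 188 mm clear between the tote's two plywood end boards. The point is the middle of the dowel, 143 mm above the tote's underside; y runs along the dowel, z is up. Grasp it here, across the dowel. The same either way round.
- tote: the open plywood tote that carries wood offcuts: 110 mm (x) by 212 mm (y, the dowel's direction), tray 38 mm high (so 105 mm of open space below the dowel), end boards 12 mm thick and 161 mm high at both ends of the dowel. Origin under the centre of its underside, z up. Under 1 kg; how heavily it is filled differs each time and cannot be seen; it starts standing on the bench.
- cradles (a point): end of the spring arm: two V cradles of 10 mm steel bar, 140 mm apart (70 mm either side of this point along y), open upward 40 degrees each side. The point is where the middle of the dowel lies when seated: 22 mm above the V's bottom bar, 15 mm below the V's tips. x runs along the arm to the pivot, y from cradle to cradle (the dowel lies along it), z up from the arm; it tips with the arm
- crossbar (a point): middle of the crossbar (14 mm thick) that joins the bars of the two cradles, 95 mm back from the cradles point towards the pivot and 22 mm below it; between the cradles the space in front of the crossbar is free for a gripper. The arm is open in front: the tote can come in from there, along x, dowel above the V tips, tray below the bars
- pivot (a point): the arm's level pivot axis (along y) on top of the post, 236 mm above the bench; the cradles point lies 260 mm from it and moves on a vertical arc about it as the arm sinks, starting 62 mm higher than the pivot. A push along the arm also shifts where it settles. z is up; x and y turn with the arm's sideways swing
- beam (a joint): sinking of the arm, rad: 0 = empty, at its top stop, rising 0.24 rad from pivot to cradles; it grows as the cradles go down, bottom stop 0.6. A spring holds it up: it yields only above about 2.5 N on the cradles, then about 18 mm (0.07 rad) a newton, lightly damped. How far depends on the load in the tote. Let go early it drops; pushed too low it springs up on release
- turret (a joint): sideways swing of the arm about the post, rad, from -0.6 to 0.6; moves stiffly (about 1.5 N at the cradles) and stays where it is left
- stand: grey steel foot plate of the spring arm, 150 x 150 x 14 mm, with a post 38 mm thick; fixed to the bench; origin under the centre of the plate, on the post's axis
- square: carpenter's try square lying flat, dark wooden stock 22 x 110 x 18 mm and steel blade 150 mm long; origin under the stock's centre; not part of the job
- offcut: flat strip of wood 170 x 40 x 18 mm lying on the bench; origin under its centre; not part of the job
- backsaw: tenon saw lying on its side, about 370 mm long, 20 mm high as it lies; origin at the back of its blade; not part of the job
- glue: white glue bottle, diameter 60 mm, 160 mm high, standing; origin under its centre; not part of the job
- mallet: carpenter's wooden mallet lying down, about 280 mm long, 60 mm high; not part of the job
- chisel: slim hand tool with a wooden handle lying on the bench, 200 mm long; not part of the job
- tape: roll of paper tape lying flat, diameter 90 mm, 24 mm high; not part of the job

How it is judged:
By the outcome, as a careful person would: the job done as asked, in the order asked, and still so for the second after the job is handed in, with the robot touching nothing.
It also fails if it takes over 72 s, if anything falls off the work surface, if the arm or the gripper's body presses on something with over 40 N, if the wrist force passes 120 N, or if a joint passes its speed limit or range.

### The arm

A 6-joint arm with a two-finger parallel gripper is mounted at the origin on the work surface. World frame = base frame: x ahead of the robot, y to its left, z up, the work surface at z = 0. Lengths are in m, angles in rad, forces in N, time in s.
With the tool pointing down it reaches from about 0.325 to 0.9 m from the base axis. Payload 6.1 kg.
Tool frame: the origin (TCP) lies on the centre line of the jaws, within the pads' length; the fingertips stand 17 mm ahead of it and the grasp point (between the pads) lies 2 mm behind it (manip.finger_overhang is the distance from the TCP to the fingertips, in m); z points along the fingers, y is the line along which they close (so a half turn about z gives the same grasp; the last joint's range is limited). The gripper opens to 87 mm and grips with 3 to 60 N. Pads are 19 mm wide; open, the fingers measure 117 mm over their backs; the gripper's body (75 mm by 190 mm) begins 51 mm behind the grasp point.
Start: joints at [1.184, 0.22, 1.526, -0, 1.395, -0.126], TCP at [0.161, 0.604, 0.24] pointing down, gripper open.
Joint ranges: [-2.98, 2.98], [-0.91, 2.08], [0.09, 2.57], [-1.24, 4.39], [0.2, 2.65], [-2.68, 2.68]. Speed limits (rad/s): [2.57, 2.57, 3.01, 3.14, 3.14, 3.14].

### API

Orientations are given as a rotation vector (axis times angle).
In Python, from station import sensors, get_image, manip, masks_of gives the robot as it stands.
- The arm moves only by the tool servo_tool, never from a script. Its argument "moves" is a list of rows, each a list of 3 entries, a list of its own where there are three numbers: the opening, from 0 (shut) to 1 (fully open), then the shift along the tool's x, y, z in m, then the turn about the tool's z in rad. In form: [[grip, [dx, dy, dz], turn], ...]. A call has 1 to 20 rows; each row is the pose to reach, as a shift and turn from the pose commanded when the call began, along the tool's axes at that moment; what a row does not reach only later rows make up. A row lasts 1/12 s, in which the tool goes at most 41.7 mm and 7.16 degrees, less where a joint would pass 70% of its speed; a pose out of reach is approached as far as the arm can. A call with a gripper value outside its range is refused whole. The fingers move at their own pace and stop on an object; "force" is the grip in N (left out, the last holds). Time passes only in rows, so rows that repeat a pose let the fingers close. It gives the time, the measured TCP pose, the force, the opening and the grip force at its end, in the units of the state.
- sensors.get_obs(): the state, without advancing time (a new reading comes with each control period).
- get_image(name): name is "scene" or "side" or "wrist"; returns a dict with "img" (420x560x3 uint8, blue, green, red), "range_z" (420x560 float32, m along the optical axis (not along the pixel's ray), 0 where there is no reading), "fx", "fy", "cx", "cy" (pixels), "R" (3x3) and "t" (3): a world point X has camera coordinates R X + t. Camera axes: x right, y down, z forward; pixel columns grow to the right and rows downward; lengths in m; the calibration is good to about 2 mm. The wrist camera is an equidistant fisheye: a pixel r from the principal point sees the ray r / f radians off the axis. A picture is of the moment at which its call begins.
- manip.close_job(): hands the job in; it is judged then, once.
Trained networks look in the newest picture that a camera, given by its name, has taken for a name from the list of things; names that differ only in an ending like _2 or _b are one class to them, and where a whole thing is asked for, a point or a joint stands for the part that bears it (a point fixed in the world has none). Each returns a list of dicts, best first, with "confidence" (0 to 1); they miss things now and then, are a little off and sometimes report something else, mostly with a low value. They report only what shows in the picture. A call takes as long as a camera call.
- masks_of(name, camera): "region" (420x560 bool, what is visible of it) and "rect" ([left, top, right, bottom] in pixels, round what is visible of it).
The state is a dict: "time": time; "q": joint angles; "joint_velocities": joint speeds; "effort": joint torques, N m; "tool_pos": TCP position; "orientation": TCP orientation; "ft_force": force on the tool from outside, world axes, zero at the start; "wrist_torque": the same for the moment, N m; "width": opening from 0.0 (shut) to 1.0 (fully open); "grasp_force": force on a finger pad.
Only numpy, scipy, OpenCV 4.12 (cv2) and the standard library are available. Lean on these libraries where they do the work, as an engineer would, in place of code of your own. Each camera call takes 0.05 s, during which the arm holds its last target. There are 200 camera calls.

## Working session

There is one attempt and no reset: what is moved stays moved. The work goes in short steps, Python scripts to look and compute and a tool call to move; the robot and the scene stay as the last step left them, time stands still between calls to the robot, and variables do not carry over. Pictures are saved under pics/ and viewed, at most 10 in all, crops included, and the job is handed in when it is done.

Besides the shell and the picture viewer there is one more tool, called after "Call:" as name([rows], argument=value, ...), one row to a line, values as JSON. servo_tool: Moves the arm, as the interface text tells. Its arguments: {"type":"object","properties":{"moves":{"type":"array"},"force":{"type":"number"}},"required":["moves"]}

```bash
mkdir -p pics; cat > h.py <<'E'
import numpy as np, cv2
from station import sensors, get_image, manip, masks_of
def cloud(im):
    z=im["range_z"]; v,u=np.mgrid[:z.shape[0],:z.shape[1]]
    P=np.stack([(u-im["cx"])/im["fx"]*z,(v-im["cy"])/im["fy"]*z,z],-1)
    W=(P-im["t"])@im["R"]; W[z<=0]=np.nan
    return W
E
python3 - <<'E'
from h import *
o=sensors.get_obs(); print(o)
a=get_image("scene"); b=get_image("side")
for n,im in(("scene",a),("side",b)):
    cv2.imwrite(f"pics/{n}0.png",im["img"])
    W=cloud(im); np.save(n+"W.npy",W)
    for t in("tote","handle","cradles","crossbar","stand","glue","mallet","backsaw","square","offcut","chisel","tape"):
        for m in masks_of(t,n)[:1]:
            p=W[m["region"]]; p=p[~np.isnan(p[:,0])]
            if len(p): print(n,t,round(m["confidence"],2),np.round(m["rect"]),len(p),np.percentile(p,[3,50,97],axis=0).round(3).tolist())
E
```

```text
{'time': 0.0, 'q': array([ 1.18387600e+00,  2.21235084e-01,  1.52760335e+00, -3.59893701e-05,
        1.39468915e+00, -1.26121790e-01]), 'joint_velocities': array([ 6.52889664e-04,  2.50214969e-03,  3.41578771e-04, -8.33252481e-04,
        8.27055292e-05,  1.40219195e-03]), 'effort': array([ 3.20110094e-04, -4.94618654e+01, -3.87375820e+01,  6.99444045e-02,
        5.72147733e-02, -1.67234030e-04]), 'tool_pos': array([0.16096373, 0.60331299, 0.23843578]), 'orientation': array([-4.08431955e-01, -3.11446784e+00,  2.95362281e-03]), 'ft_force': array([ 0.5409822 , -0.29323544,  0.39845324]), 'wrist_torque': array([-0.02440168,  0.03189456,  0.0430379 ]), 'grasp_force': 0.0, 'width': 0.9999602117749907}
scene tote 0.9 [157. 114. 243. 187.] 3561 [[0.43, -0.392, 0.004], [0.501, -0.303, 0.034], [0.567, -0.187, 0.155]]
scene handle 0.73 [157. 114. 240. 184.] 3658 [[0.425, -0.395, 0.0], [0.501, -0.305, 0.033], [0.568, -0.187, 0.154]]
scene cradles 0.72 [272. 140. 371. 292.] 2389 [[0.432, 0.068, -0.001], [0.618, 0.176, 0.257], [0.774, 0.223, 0.311]]
scene crossbar 0.74 [272. 143. 369. 290.] 241
[... 1655 characters left out ...]
-0.051, 0.161]]
side mallet 0.82 [354. 221. 417. 302.] 1985 [[0.717, -0.311, 0.003], [0.804, -0.148, 0.043], [0.894, -0.067, 0.063]]
side backsaw 0.93 [119. 181. 226. 246.] 2014 [[0.272, 0.373, 0.005], [0.428, 0.44, 0.014], [0.627, 0.494, 0.023]]
side square 0.77 [189. 227. 232. 267.] 633 [[0.373, 0.12, 0.001], [0.423, 0.194, 0.01], [0.496, 0.291, 0.021]]
side offcut 0.68 [256. 248. 314. 267.] 699 [[0.512, -0.02, 0.005], [0.581, 0.026, 0.018], [0.651, 0.071, 0.022]]
side chisel 0.64 [251. 338. 267. 387.] 416 [[0.253, -0.225, 0.016], [0.291, -0.194, 0.024], [0.333, -0.156, 0.029]]
side tape 0.64 [243. 284. 274. 310.] 637 [[0.377, -0.083, 0.004], [0.416, -0.047, 0.023], [0.457, -0.004, 0.028]]
```

View pics/scene0.png

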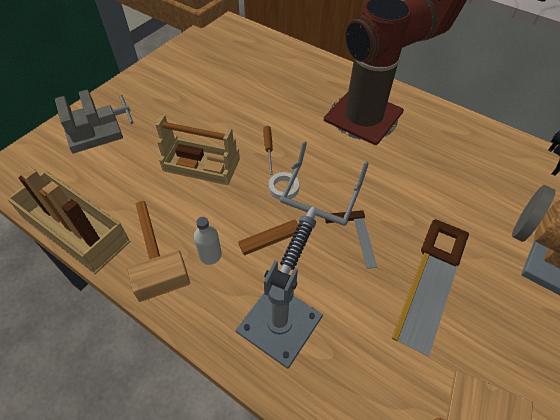

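View pics/side0.png

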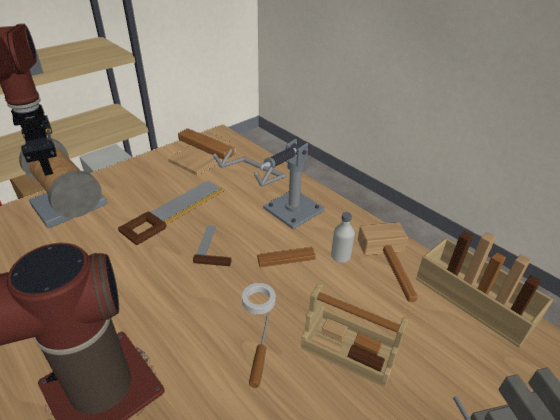

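```bash
python3 - <<'E'
import numpy as np
for n in("scene","side"):
    W=np.load(n+"W.npy").reshape(-1,3); 
    W=W[~np.isnan(W[:,0])]
    q=W[(W[:,0]>.38)&(W[:,0]<.6)&(W[:,1]>-.45)&(W[:,1]<-.15)]
    d=q[(q[:,2]>.1)]; print(n,"above .1",len(d))
    # end boards + dowel: dowel points 
    print(np.percentile(d,[1,50,99],axis=0).round(3).tolist())
    c=d[:,:2].mean(0);u,s,v=np.linalg.svd(d[:,:2]-c);print("axis",v[0],np.degrees(np.arctan2(v[0][1],v[0][0])),c)
    t=(d[:,:2]-c)@v[0]; w=(d[:,:2]-c)@v[1]
    print("t range",np.percentile(t,[.5,99.5]),"w",np.percentile(w,[2,50,98]))
    for lo in np.arange(-.12,.12,.02):
        m=(t>=lo)&(t<lo+.02)
        if m.sum(): print(round(lo,2),m.sum(),d[m].mean(0).round(4),"wrange",w[m].min().round(3),w[m].max().round(3),"zmax",d[m,2].max().round(3))
    s_=W[(W[:,2]>.15)&(W[:,0]>.4)&(W[:,0]<.9)&(W[:,1]>0)&(W[:,1]<.35)&(W[:,2]<.34)]
    print("arm",len(s_))
    for lo in np.arange(.46,.86,.02):
        m=(s_[:,0]>=lo)&(s_[:,0]<lo+.02)
        if m.sum(): print(round(lo,2),m.sum(),"y",s_[m,1].min().round(3),s_[m,1].mean().round(3),s_[m,1].max().round(3),"z",s_[m,2].min().round(3),s_[m,2].mean().round(3),s_[m,2].max().round(3))
    p=W[(abs(W[:,2]-.014)<.008)&(W[:,0]>.6)&(W[:,0]<.95)&(W[:,1]>.05)&(W[:,1]<.35)]
    print("plate",np.percentile(p,[1,50,99],axis=0).round(3).tolist())
E
```

```text
scene above .1 844
[[0.434, -0.393, 0.101], [0.496, -0.293, 0.146], [0.558, -0.189, 0.162]]
axis [-0.35276716  0.93571114] 110.65666079080786 [ 0.49744577 -0.29169657]
t range [-0.10726267  0.10468221] w [-0.02699657 -0.00025522  0.02838422]
-0.12 74 [ 0.5424 -0.3857  0.1376] wrange -0.029 0.032 zmax 0.162
-0.1 177 [ 0.5296 -0.3813  0.1341] wrange -0.03 0.03 zmax 0.162
-0.08 41 [ 0.5192 -0.3585  0.1475] wrange -0.016 0.004 zmax 0.154
-0.06 44 [ 0.513  -0.3393  0.1474] wrange -0.012 0.005 zmax 0.153
-0.04 43 [ 0.5054 -0.3208  0.1468] wrange -0.013 0.004 zmax 0.154
-0.02 43 [ 0.4985 -0.3022  0.1468] wrange -0.013 0.003 zmax 0.153
0.0 45 [ 0.4918 -0.2833  0.1473] wrange -0.013 0.005 zmax 0.155
0.02 43 [ 0.485  -0.2645  0.1471] wrange -0.012 0.005 zmax 0.153
0.04 45 [ 0.478  -0.2459  0.1471] wrange -0.011 0.005 zmax 0.155
0.06 47 [ 0.4709 -0.227   0.1469] wrange -0.013 0.003 zmax 0.153
0.08 99 [ 0.4713 -0.2007  0.1389] wrange -0.041 0.034 zmax 0.164
0.1 143 [ 0.459  -0.196   0.1298] wrange -0.042 0.033 zmax 0.164
arm 3012
0.46 16 y 0.2 0.206 0.21 z 0.313 0.321 0.325
0.48 89 y 0.201 0.208
[... 2034 characters left out ...]
88 0.311
0.54 80 y 0.069 0.105 0.22 z 0.261 0.286 0.31
0.56 42 y 0.071 0.137 0.224 z 0.255 0.272 0.31
0.58 137 y 0.076 0.17 0.231 z 0.248 0.259 0.268
0.6 108 y 0.08 0.117 0.171 z 0.248 0.259 0.265
0.62 72 y 0.144 0.156 0.176 z 0.246 0.261 0.271
0.64 47 y 0.148 0.157 0.177 z 0.239 0.257 0.267
0.66 53 y 0.152 0.162 0.183 z 0.239 0.255 0.263
0.68 48 y 0.155 0.167 0.183 z 0.235 0.254 0.263
0.7 49 y 0.161 0.169 0.19 z 0.234 0.251 0.261
0.72 88 y 0.163 0.182 0.208 z 0.173 0.223 0.258
0.74 265 y 0.156 0.176 0.209 z 0.15 0.21 0.259
0.76 159 y 0.154 0.175 0.213 z 0.152 0.221 0.26
0.78 42 y 0.164 0.173 0.214 z 0.173 0.23 0.258
plate [[0.687, 0.109, 0.006], [0.742, 0.166, 0.015], [0.859, 0.303, 0.021]]
```

```bash
cat > fit.py <<'E'
from h import *
from scipy.optimize import least_squares
from scipy.spatial.transform import Rotation as Ro
def segs(p):
    px,py,yaw,b,zo=p
    R=Ro.from_euler('zy',[yaw,.24-b]).as_matrix()   # arm x toward pivot, descending
    C=np.array([px,py,.236+zo])-R@[.26,0,0]
    S=[]
    for y in(-.07,.07):
        S+=[((.0,y,-.022),(.095,y,-.022),.005),((0,y,-.022),(.031,y,.015),.005),((0,y,-.022),(-.031,y,.015),.005)]
    S.append(((.095,-.07,-.022),(.095,.07,-.022),.007))
    return C,R,[(C+R@np.array(a),C+R@np.array(b),r) for a,b,r in S]
def dist(P,p):
    D=[]
    for a,b,r in segs(p)[2]:
        t=np.clip((P-a)@(b-a)/((b-a)@(b-a)),0,1)
        D.append(np.linalg.norm(P-a-t[:,None]*(b-a),axis=1)-r)
    return np.min(D,0)
def fitarm(W,p0,free=(0,1,2,4)):
    P=W.reshape(-1,3); P=P[~np.isnan(P[:,0])]; P=P[(P[:,2]>.05)]
    p=np.array(p0,float); free=list(free)
    for tol in(.03,.015,.01):
        Q=P[np.abs(dist(P,p))<tol]
        def f(x): q=p.copy(); q[free]=x; return dist(Q,q)
        p[free]=least_squares(f,p[free],loss='soft_l1',f_scale=.003).x
    return p,len(Q),np.abs(dist(Q,p)).mean()
E
cat > a.py <<'E'
from fit import *
for n in("scene","side"):
    W=np.load(n+"W.npy")
    p,k,e=fitarm(W,[.765,.195,.23,0,0]); C=segs(p)[0]
    print(n,p.round(4),k,e.round(4),"cradles",C.round(4))
    P=W.reshape(-1,3);P=P[~np.isnan(P[:,0])]
    im=get_image(n); cam=-im["R"].T@im["t"]
    c=np.array([.492,-.297]); ax=np.array([-.345,.939]); nn=np.array([.939,.345])
    d=P[(P[:,2]>.13)&(abs((P[:,:2]-c)@ax)<.08)&(abs((P[:,:2]-c)@nn)<.03)]
    m=d.mean(0); s=np.polyfit((d-m)[:,:2]@ax,(d-m)[:,:2]@nn,1)[0]
    A=np.r_[ax+s*nn,0];A/=np.linalg.norm(A)
    v=m-cam; v-=v@A*A; v/=np.linalg.norm(v)
    ctr=m+v*.0071
    e=P[(P[:,2]>.1)&(abs((P[:,:2]-c)@ax)<.13)&(abs((P[:,:2]-c)@nn)<.06)]
    t=(e-ctr)@A; lo,hi=np.percentile(t,[.5,99.5])
    print("dowel",ctr,"yaw",np.degrees(np.arctan2(A[1],A[0])),"ends",lo,hi,"mid",ctr+A*(lo+hi)/2)
o=sensors.get_obs(); R=Ro.from_rotvec(o["orientation"]).as_matrix(); print(R.round(3))
E
python3 a.py
```

```text
scene [0.7688 0.1811 0.1493 0.     0.0018] 1094 0.0018 cradles [0.519  0.1424 0.2989]
dowel [ 0.49114199 -0.29561924  0.14191512] yaw 110.2212465652787 ends -0.10566186075263094 0.10609746983242553 mid [ 0.49106671 -0.29541486  0.14191512]
side [0.7649 0.1867 0.184  0.     0.0034] 608 0.0017 cradles [0.5166 0.1391 0.3002]
dowel [ 0.49371224 -0.29896768  0.14379764] yaw 110.24968037349623 ends -0.10473588678618648 0.10674607736265906 mid [ 0.49336436 -0.29802471  0.14379764]
[[-0.966  0.258 -0.   ]
 [ 0.258  0.966  0.   ]
 [ 0.     0.    -1.   ]]
```

Call:
servo_tool([
  [1,[0,0,-0.04],0],
  [1,[0,0,-0.08],0],
  [1,[0,0,-0.12],0],
  [1,[-0.023,-0.033,-0.12],0.1],
  [1,[-0.046,-0.065,-0.12],0.2],
  [1,[-0.069,-0.098,-0.12],0.3],
  [1,[-0.092,-0.131,-0.12],0.4],
  [1,[-0.115,-0.163,-0.12],0.5],
  [1,[-0.138,-0.196,-0.12],0.6],
  [1,[-0.161,-0.229,-0.12],0.7],
  [1,[-0.184,-0.261,-0.12],0.8],
  [1,[-0.207,-0.294,-0.12],0.9],
  [1,[-0.23,-0.327,-0.12],0.957],
  [1,[-0.253,-0.359,-0.12],0.957],
  [1,[-0.276,-0.392,-0.12],0.957],
  [1,[-0.299,-0.425,-0.12],0.957],
  [1,[-0.322,-0.457,-0.12],0.957],
  [1,[-0.345,-0.49,-0.12],0.957],
  [1,[-0.368,-0.523,-0.12],0.957],
  [1,[-0.391,-0.555,-0.12],0.957],
])

```text
time: 3.07
tool_pos: [0.396, -0.0354, 0.36]
orientation: [1.797, 2.575, 0.001]
ft_force: [-0.0, 0.1, 0.1]
width: 1.001
grasp_force: 0.0
```

```bash
cat > go.py <<'E'
# usage: go.py x y z yaw_of_tool_y_deg -> shift/turn from the current measured pose
import sys; from h import *
from scipy.spatial.transform import Rotation as Ro
def show(tgt,yaw):
    o=sensors.get_obs(); R=Ro.from_rotvec(o["orientation"]).as_matrix()
    c=np.degrees(np.arctan2(R[1,1],R[0,1]))
    print("t",o["time"],"pos",o["tool_pos"].round(4),"yaw",c.round(2),"tilt",R[:,2].round(4),"q",o["q"].round(2))
    print("shift",(R.T@(np.array(tgt)-o["tool_pos"])).round(4),"turn",np.radians(c-yaw).round(4),"F",o["ft_force"].round(2),"T",o["wrist_torque"].round(2),"w",round(o["width"],3),"g",round(o["grasp_force"],1))
if __name__=="__main__":
    a=list(map(float,sys.argv[1:])); show(a[:3],a[3])
E
python3 go.py .4922 -.2967 .30 20.2
```

```text
t 3.0667 pos [ 0.396  -0.0354  0.36  ] yaw 20.19 tilt [ 1.5e-03 -3.0e-04 -1.0e+00] q [-0.29 -0.4   1.88  0.    1.66 -0.64]
shift [-0.2784  0.      0.0602] turn -0.0001 F [-0.01  0.1   0.11] T [ 0.02 -0.03 -0.02] w 1.001 g 0.0
```

Call:
servo_tool([
  [1,[-0.04,0,0.01],0],
  [1,[-0.08,0,0.02],0],
  [1,[-0.12,0,0.04],0],
  [1,[-0.16,0,0.06],0],
  [1,[-0.2,0,0.08],0],
  [1,[-0.24,0,0.1],0],
  [1,[-0.278,0,0.12],0],
  [1,[-0.278,0,0.12],0],
  [1,[-0.278,0,0.12],0],
  [1,[-0.278,0,0.12],0],
])

```text
time: 3.9
tool_pos: [0.4915, -0.2941, 0.2387]
orientation: [-1.797, -2.574, -0.001]
ft_force: [0.1, 0.2, 0.1]
width: 1.0
grasp_force: 0.0
```

```bash
python3 go.py .4922 -.2967 .141 20.2; python3 - <<'E'
from h import *
im=get_image("wrist"); cv2.imwrite("pics/w1.png",im["img"])
# project expected dowel ends
R,t=im["R"],im["t"]
ax=np.array([-.345,.939,0])
for s in(-.094,0,.094):
    p=R@(np.array([.4922,-.2967,.143])+s*ax)+t
    th=np.arctan2(np.hypot(p[0],p[1]),p[2]); k=th*im["fx"]/np.hypot(p[0],p[1]); print(s,p.round(3),im["cx"]+k*p[0],im["cy"]+k*p[1])
E
```

```text
t 3.9 pos [ 0.4915 -0.2941  0.2387] yaw 20.15 tilt [-0.0016  0.0017 -1.    ] q [-0.68  0.1   1.66  0.    1.38 -1.03]
shift [-0.0029 -0.0001  0.0977] turn -0.0008 F [0.09 0.18 0.15] T [-0.06  0.03  0.05] w 1.0 g 0.0
-0.094 [-0.002  0.1    0.279] 277.7074858215366 324.20206609596727
0 [-0.002  0.01   0.252] 277.362262393332 224.79813385733644
0.094 [-0.002 -0.08   0.226] 277.1688689330727 100.9240720215477
```

View pics/w1.png

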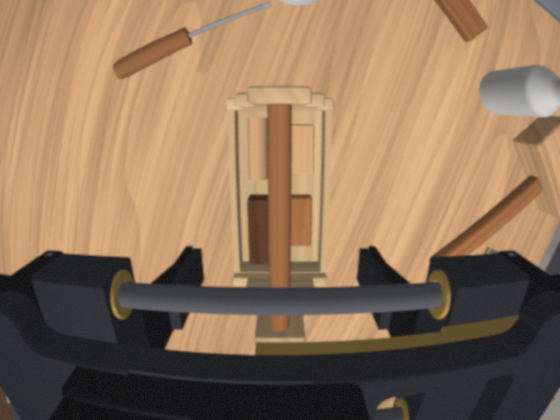

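Call:
servo_tool([
  [1,[-0.004,0.001,0.03],0],
  [1,[-0.004,0.001,0.06],0],
  [1,[-0.004,0.001,0.08],0],
  [1,[-0.004,0.001,0.09],0],
  [1,[-0.004,0.001,0.098],0],
  [1,[-0.004,0.001,0.098],0],
  [1,[-0.004,0.001,0.098],0],
])

```text
time: 4.53
tool_pos: [0.495, -0.2975, 0.1431]
orientation: [1.795, 2.576, -0.0]
ft_force: [0.6, 0.8, -0.7]
width: 0.999
grasp_force: 0.0
```

Call:
servo_tool([
  [0,[0,0,0],0],
  [0,[0,0,0],0],
  [0,[0,0,0],0],
  [0,[0,0,0],0],
  [0,[0,0,0],0],
  [0,[0,0,0],0],
  [0,[0,0,0],0],
  [0,[0,0,0],0],
  [0,[0,0,0],0],
  [0,[0,0,0],0],
  [0,[0,0,0],0],
  [0,[0,0,0],0],
], force=45)

```text
time: 5.53
tool_pos: [0.4939, -0.2976, 0.1416]
orientation: [-1.796, -2.577, 0.001]
ft_force: [-2.0, 0.2, 1.5]
width: 0.198
grasp_force: 45.0
```

```bash
python3 go.py .4922 -.2967 .141 20.2
```

```text
t 5.5333 pos [ 0.4939 -0.2976  0.1416] yaw 20.23 tilt [-9.e-04 -3.e-04 -1.e+00] q [-0.68  0.2   1.75 -0.    1.2  -1.03]
shift [ 0.0015 -0.0013  0.0006] turn 0.0006 F [-1.97  0.17  1.53] T [-0.24  0.35 -0.03] w 0.198 g 45.0
```

Call:
servo_tool([
  [0,[0,0,-0.003],0],
  [0,[0,0,-0.008],0],
  [0,[0,0,-0.016],0],
  [0,[0,0,-0.026],0],
  [0,[0,0,-0.04],0],
  [0,[0,0,-0.056],0],
  [0,[0,0,-0.074],0],
  [0,[0,0,-0.094],0],
  [0,[0,0,-0.114],0],
  [0,[0,0,-0.134],0],
  [0,[0,0,-0.154],0],
  [0,[0,0,-0.172],0],
  [0,[0,0,-0.186],0],
  [0,[0,0,-0.196],0],
  [0,[0,0,-0.2],0],
  [0,[0,0,-0.2],0],
  [0,[0,0,-0.2],0],
  [0,[0,0,-0.2],0],
  [0,[0,0,-0.2],0],
])

```text
time: 7.12
tool_pos: [0.4938, -0.2971, 0.3401]
orientation: [-1.796, -2.575, -0.0]
ft_force: [0.0, -0.0, -5.4]
width: 0.193
grasp_force: 44.9
```

```bash
python3 go.py .37 .116 .345 9.6; python3 - <<'E'
from h import *
im=get_image("scene"); cv2.imwrite("pics/s1.png",im["img"][40:340,60:460]); np.save("sceneW.npy",cloud(im))
np.save("sideW.npy",cloud(get_image("side")))
E
```

```text
t 7.1167 pos [ 0.4938 -0.2971  0.3401] yaw 20.22 tilt [-0.0019  0.0016 -1.    ] q [-0.68  0.06  1.52  0.    1.57 -1.03]
shift [ 0.4305  0.0266 -0.004 ] turn 0.1854 F [ 0.   -0.03 -5.43] T [-0.05 -0.06 -0.08] w 0.193 g 44.9
```

View pics/s1.png

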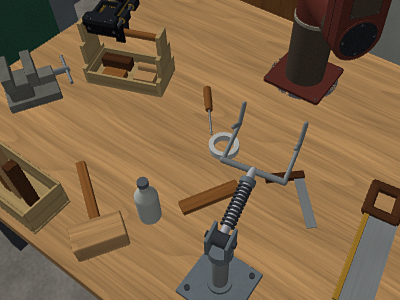

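Call:
servo_tool([
  [0,[0.005,0,-0.001],0.0],
  [0,[0.018,0.001,-0.002],0.01],
  [0,[0.038,0.002,-0.003],0.02],
  [0,[0.063,0.004,-0.004],0.03],
  [0,[0.09,0.005,-0.005],0.045],
  [0,[0.118,0.007,-0.005],0.06],
  [0,[0.146,0.009,-0.005],0.07],
  [0,[0.174,0.011,-0.005],0.08],
  [0,[0.202,0.012,-0.005],0.09],
  [0,[0.23,0.014,-0.005],0.1],
  [0,[0.258,0.016,-0.005],0.11],
  [0,[0.286,0.018,-0.005],0.12],
  [0,[0.314,0.02,-0.005],0.13],
  [0,[0.342,0.022,-0.005],0.145],
  [0,[0.368,0.024,-0.005],0.16],
  [0,[0.392,0.025,-0.005],0.17],
  [0,[0.411,0.026,-0.005],0.18],
  [0,[0.424,0.027,-0.005],0.185],
  [0,[0.43,0.027,-0.005],0.185],
  [0,[0.43,0.027,-0.005],0.185],
])

```text
time: 8.88
tool_pos: [0.37, 0.1166, 0.3468]
orientation: [2.024, 2.402, 0.001]
ft_force: [0.1, 0.3, -5.8]
width: 0.189
grasp_force: 44.9
```

```bash
python3 - <<'E'
from fit import *
o=sensors.get_obs(); print(o["time"],o["tool_pos"],o["ft_force"],o["wrist_torque"])
A=[]
for n in("scene","side"):
    W=np.load(n+"W.npy")
    for fr in((0,1,2,4),):
        p,k,e=fitarm(W,[.767,.184,.167,0,0],fr); print(n,p.round(4),k,e.round(4),segs(p)[0].round(4))
    A.append(W.reshape(-1,3))
p,k,e=fitarm(np.vstack(A),[.767,.184,.167,0,0]); print("both",p.round(4),k,e.round(4),segs(p)[0].round(4))
# wrist picture of cradles with predicted points drawn
im=get_image("wrist"); C,R,S=segs(p); g=im["img"].copy()
for a,b,r in S:
  L=[]
  for X in np.linspace(a,b,20):
    q=im["R"]@X+im["t"]; h=np.hypot(q[0],q[1]); th=np.arctan2(h,q[2]); L.append((im["cx"]+im["fx"]*th*q[0]/h,im["cy"]+im["fx"]*th*q[1]/h))
  cv2.polylines(g,[np.int32(L)],False,(0,0,255),1)
cv2.imwrite("pics/w2.png",g)
E
```

```text
8.8833 [0.3699645  0.11661387 0.34676597] [ 0.13420155  0.29003555 -5.84957036] [-0.01323397  0.07284379 -0.02268728]
scene [0.7711 0.1924 0.194  0.     0.0039] 1087 0.0022 [0.5233 0.1423 0.3005]
side [0.7651 0.1859 0.1815 0.     0.0033] 609 0.0018 [0.5167 0.139  0.3001]
both [0.7648 0.1875 0.184  0.     0.0026] 1686 0.0019 [0.5165 0.1399 0.2993]
```

View pics/w2.png

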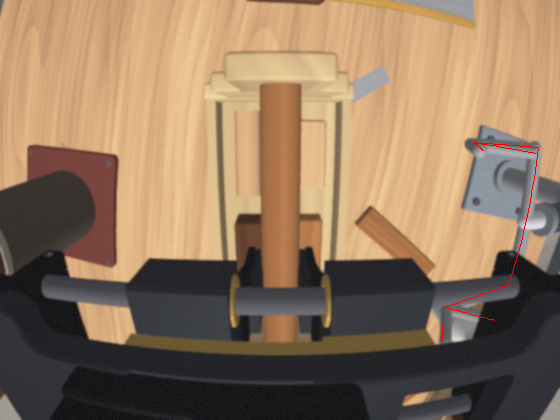

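Call:
servo_tool([
  [0,[0,0.003,0],-0.004],
  [0,[0,0.01,0],-0.008],
  [0,[0,0.02,0],-0.012],
  [0,[0,0.032,0],-0.016],
  [0,[0,0.044,0],-0.016],
  [0,[0,0.056,0],-0.016],
  [0,[0,0.068,0],-0.016],
  [0,[0,0.08,0],-0.016],
  [0,[0,0.092,0],-0.016],
  [0,[0,0.104,0],-0.016],
  [0,[-0.001,0.116,0],-0.016],
  [0,[-0.001,0.127,0],-0.016],
  [0,[-0.001,0.136,0],-0.016],
  [0,[-0.001,0.143,0],-0.016],
  [0,[-0.001,0.147,0],-0.016],
  [0,[-0.001,0.149,0],-0.016],
  [0,[-0.001,0.149,0],-0.016],
  [0,[-0.001,0.149,0],-0.016],
  [0,[-0.001,0.149,0],-0.016],
])

```text
time: 10.52
tool_pos: [0.5177, 0.1393, 0.3467]
orientation: [2.008, 2.416, -0.0]
ft_force: [0.2, 0.0, -5.3]
width: 0.194
grasp_force: 44.9
```

```bash
python3 go.py .5175 .1402 .31 10.5; python3 - <<'E'
from fit import *
S,T=get_image("scene"),get_image("side")
a=cv2.resize(S["img"][90:260,220:420],(600,510)); b=cv2.resize(T["img"][90:260,170:370],(600,510))
cv2.imwrite("pics/c1.png",cv2.resize(np.hstack([a,b]),(800,340)))
E
```

```text
t 10.5167 pos [0.5177 0.1393 0.3467] yaw 10.55 tilt [ 0. -0. -1.] q [ 0.12 -0.04  1.61 -0.    1.58 -0.07]
shift [ 0.0009 -0.      0.0367] turn 0.0009 F [ 0.25  0.05 -5.27] T [-0.06  0.04  0.01] w 0.194 g 44.9
```

View pics/c1.png

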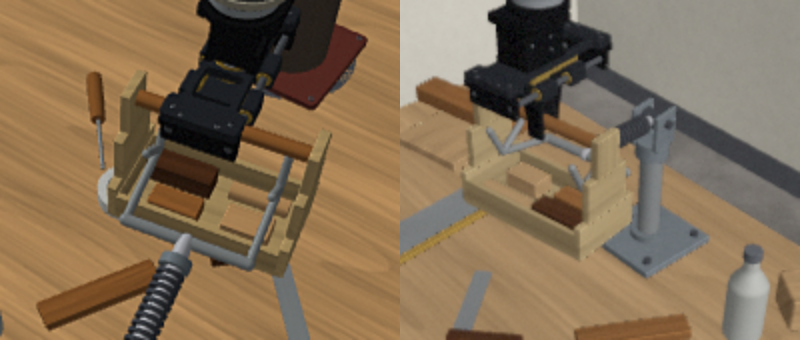

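Call:
servo_tool([
  [0,[0,0,0.003],0],
  [0,[0,0,0.007],0],
  [0,[0,0,0.012],0],
  [0,[0,0,0.017],0],
  [0,[0,0,0.022],0],
  [0,[0,0,0.027],0],
  [0,[0,0,0.032],0],
  [0,[0,0,0.035],0],
  [0,[0,0,0.037],0],
  [0,[0,0,0.038],0],
  [0,[0,0,0.038],0],
  [0,[0,0,0.038],0],
])

```text
time: 11.62
tool_pos: [0.5181, 0.1393, 0.3088]
orientation: [2.008, 2.416, 0.0]
ft_force: [0.2, 0.6, -5.6]
width: 0.19
grasp_force: 44.9
```

```bash
python3 go.py .5175 .1402 .298 10.5
```

```text
t 11.6167 pos [0.5181 0.1393 0.3088] yaw 10.54 tilt [ 4.e-04  0.e+00 -1.e+00] q [ 0.12 -0.03  1.67 -0.    1.51 -0.07]
shift [ 0.001  -0.0005  0.0108] turn 0.0007 F [ 0.16  0.61 -5.55] T [-0.08  0.01  0.02] w 0.19 g 44.9
```

Call:
servo_tool([
  [0,[0,0,0.001],0],
  [0,[0,0,0.002],0],
  [0,[0,0,0.003],0],
  [0,[0,0,0.004],0],
  [0,[0,0,0.005],0],
  [0,[0,0,0.006],0],
  [0,[0,0,0.007],0],
  [0,[0,0,0.008],0],
  [0,[0,0,0.008],0],
  [0,[0,0,0.008],0],
])

```text
time: 12.45
tool_pos: [0.518, 0.1393, 0.3004]
orientation: [-2.008, -2.416, 0.0]
ft_force: [0.1, -0.9, -5.8]
width: 0.19
grasp_force: 44.9
```

Call:
servo_tool([
  [0,[0,0,0.001],0],
  [0,[0,0,0.002],0],
  [0,[0,0,0.003],0],
  [0,[0,0,0.004],0],
  [0,[0,0,0.004],0],
  [0,[0,0,0.004],0],
])

```text
time: 12.95
tool_pos: [0.5181, 0.1393, 0.2968]
orientation: [2.008, 2.416, 0.0]
ft_force: [-0.5, -0.4, -4.2]
width: 0.195
grasp_force: 44.9
```

```bash
python3 go.py .5175 .1402 .298 10.5
```

```text
t 12.95 pos [0.5181 0.1393 0.2968] yaw 10.54 tilt [ 3.e-04  0.e+00 -1.e+00] q [ 0.12 -0.03  1.68 -0.    1.48 -0.07]
shift [ 0.001  -0.0004 -0.0012] turn 0.0007 F [-0.5  -0.45 -4.2 ] T [-0.06  0.1  -0.05] w 0.195 g 44.9
```

Call:
servo_tool([
  [0,[0,-0.0003,0.001],0],
  [0,[0,-0.0006,0.002],0],
  [0,[0,-0.001,0.003],0],
  [0,[0,-0.0013,0.004],0],
  [0,[0,-0.0015,0.005],0],
  [0,[0,-0.0018,0.006],0],
  [0,[0,-0.002,0.007],0],
  [0,[0,-0.0022,0.008],0],
  [0,[0,-0.0024,0.009],0],
  [0,[0,-0.0026,0.01],0],
  [0,[0,-0.0026,0.01],0],
  [0,[0,-0.0026,0.01],0],
  [0,[0,-0.0026,0.01],0],
])

```text
time: 14.03
tool_pos: [0.5154, 0.1388, 0.2865]
orientation: [-2.008, -2.416, 0.0]
ft_force: [-0.8, -0.4, -1.8]
width: 0.193
grasp_force: 44.9
```

```bash
python3 go.py .5175 .1402 .298 10.5
```

```text
t 14.0333 pos [0.5154 0.1388 0.2865] yaw 10.54 tilt [-2.e-04 -1.e-04 -1.e+00] q [ 0.12 -0.03  1.7  -0.    1.46 -0.07]
shift [ 0.001   0.0023 -0.0115] turn 0.0008 F [-0.83 -0.36 -1.8 ] T [-0.04  0.16  0.04] w 0.193 g 44.9
```

Call:
servo_tool([
  [0,[0,-0.0005,0.001],0],
  [0,[0,-0.001,0.002],0],
  [0,[0,-0.0015,0.003],0],
  [0,[0,-0.0018,0.004],0],
  [0,[0,-0.002,0.005],0],
  [0,[0,-0.0022,0.006],0],
  [0,[0,-0.0024,0.007],0],
  [0,[0,-0.0026,0.008],0],
  [0,[0,-0.0028,0.009],0],
  [0,[0,-0.003,0.01],0],
  [0,[0,-0.003,0.01],0],
  [0,[0,-0.003,0.01],0],
  [0,[0,-0.003,0.01],0],
])

```text
time: 15.12
tool_pos: [0.5125, 0.1383, 0.2766]
orientation: [-2.008, -2.416, 0.0]
ft_force: [0.4, 0.1, -2.5]
width: 0.193
grasp_force: 45.0
```

```bash
python3 go.py .5175 .1402 .298 10.5
```

```text
t 15.1167 pos [0.5125 0.1383 0.2766] yaw 10.55 tilt [-0. -0. -1.] q [ 0.11 -0.03  1.72 -0.    1.45 -0.07]
shift [ 0.001   0.0053 -0.0214] turn 0.0008 F [ 0.42  0.08 -2.45] T [-0.02 -0.11  0.16] w 0.193 g 45.0
```

Call:
servo_tool([
  [0,[0,0,0.001],0],
  [0,[0,0,0.002],0],
  [0,[0,-0.0001,0.003],0],
  [0,[0,-0.0002,0.004],0],
  [0,[0,-0.0003,0.005],0],
  [0,[0,-0.0004,0.006],0],
  [0,[0,-0.0006,0.007],0],
  [0,[0,-0.0007,0.008],0],
  [0,[0,-0.0009,0.009],0],
  [0,[0,-0.001,0.01],0],
  [0,[0,-0.0012,0.011],0],
  [0,[0,-0.0013,0.012],0],
  [0,[0,-0.0014,0.013],0],
  [0,[0,-0.0015,0.014],0],
  [0,[0,-0.0016,0.015],0],
  [0,[0,-0.0016,0.015],0],
  [0,[0,-0.0016,0.015],0],
  [0,[0,-0.0016,0.015],0],
  [0,[0,-0.0016,0.015],0],
])

```text
time: 16.7
tool_pos: [0.5109, 0.138, 0.2616]
orientation: [-2.008, -2.416, 0.0]
ft_force: [-2.3, -1.0, -0.5]
width: 0.194
grasp_force: 45.0
```

```bash
python3 go.py .5175 .1402 .298 10.5; python3 - <<'E'
from fit import *
F=[]
for i in range(6): F.append(np.r_[sensors.get_obs()["ft_force"],sensors.get_obs()["wrist_torque"]]); im=get_image("side" if i%2 else "scene")
print(np.mean(F,0).round(2),np.std(F,0).round(2))
A=[cloud(get_image(n)).reshape(-1,3) for n in("scene","side")]
p,k,e=fitarm(np.vstack(A),[.7648,.1875,.184,.15,.0026],(2,3)); print(p.round(4),k,e.round(4),segs(p)[0].round(4))
E
```

```text
t 16.7 pos [0.5109 0.138  0.2616] yaw 10.54 tilt [-0.  0. -1.] q [ 0.11 -0.02  1.75  0.    1.42 -0.07]
shift [ 0.001   0.0069 -0.0364] turn 0.0007 F [-2.3  -0.95 -0.5 ] T [-0.16  0.47  0.09] w 0.194 g 45.0
[-2.38 -0.81 -0.48 -0.16  0.45  0.09] [0.42 0.41 0.3  0.03 0.03 0.03]
[0.7648 0.1875 0.1893 0.1115 0.0026] 1414 0.0029 [0.5115 0.1386 0.2713]
```

Call:
servo_tool([
  [0,[0,-0.0002,0],0],
  [0,[0,-0.0004,0],0],
  [0,[0,-0.0006,0],0],
  [0,[0,-0.0007,0],0],
  [0,[0,-0.0007,0],0],
  [0,[0,-0.0007,0],0],
])

```text
time: 17.6
tool_pos: [0.5106, 0.1379, 0.2618]
orientation: [2.007, 2.416, 0.001]
ft_force: [0.9, 0.2, -1.9]
width: 0.192
grasp_force: 45.0
```

```bash
cat > ft.py <<'E'
from h import *
F=[]
for i in range(6):
    o=sensors.get_obs(); F.append(np.r_[o["ft_force"],o["wrist_torque"]]); get_image("side")
print(o["time"],o["tool_pos"].round(4),np.mean(F,0).round(2))
E
python3 ft.py
```

```text
17.85 [0.5104 0.1379 0.2616] [ 0.42  0.15 -1.32 -0.05 -0.08  0.11]
```

Call:
servo_tool([
  [0,[0,-0.0001,0.001],0],
  [0,[0,-0.0002,0.002],0],
  [0,[0,-0.0003,0.003],0],
  [0,[0,-0.0004,0.004],0],
  [0,[0,-0.0005,0.005],0],
  [0,[0,-0.0006,0.006],0],
  [0,[0,-0.0007,0.007],0],
  [0,[0,-0.0008,0.008],0],
  [0,[0,-0.0009,0.009],0],
  [0,[0,-0.001,0.01],0],
  [0,[0,-0.0011,0.011],0],
  [0,[0,-0.0012,0.012],0],
  [0,[0,-0.0012,0.012],0],
  [0,[0,-0.0012,0.012],0],
  [0,[0,-0.0012,0.012],0],
])

```text
time: 19.15
tool_pos: [0.5093, 0.1377, 0.2497]
orientation: [2.008, 2.416, 0.001]
ft_force: [4.2, 1.4, -1.1]
width: 0.192
grasp_force: 45.0
```

```bash
python3 ft.py
```

```text
19.4 [0.5093 0.1377 0.2497] [ 4.23  1.21 -0.51  0.09 -0.7   0.17]
```

Call:
servo_tool([
  [0,[0,0.0003,0],0],
  [0,[0,0.0006,0],0],
  [0,[0,0.0008,0],0],
  [0,[0,0.0009,0],0],
  [0,[0,0.0009,0],0],
  [0,[0,0.0009,0],0],
])

```text
time: 19.95
tool_pos: [0.5094, 0.1377, 0.2492]
orientation: [-2.007, -2.415, 0.002]
ft_force: [-0.6, 0.1, -0.5]
width: 0.191
grasp_force: 45.0
```

```bash
python3 ft.py
```

```text
20.2 [0.5094 0.1377 0.2493] [-1.1  -0.05 -0.29 -0.11  0.18  0.11]
```

Call:
servo_tool([
  [0,[0,-0.0001,0.001],0],
  [0,[0,-0.0002,0.002],0],
  [0,[0,-0.0002,0.003],0],
  [0,[0,-0.0003,0.004],0],
  [0,[0,-0.0003,0.004],0],
  [0,[0,-0.0003,0.004],0],
  [0,[0,-0.0003,0.004],0],
])

```text
time: 20.83
tool_pos: [0.5093, 0.1377, 0.2454]
orientation: [-2.008, -2.416, 0.001]
ft_force: [-3.8, -0.7, -1.0]
width: 0.194
grasp_force: 45.0
```

```bash
python3 ft.py
```

```text
21.0833 [0.5094 0.1377 0.2454] [-4.5  -0.69 -0.05 -0.23  0.77  0.11]
```

Call:
servo_tool([
  [0,[0,-0.0002,0],0],
  [0,[0,-0.0004,0],0],
  [0,[0,-0.0006,0],0],
  [0,[0,-0.0007,0],0],
  [0,[0,-0.0007,0],0],
  [0,[0,-0.0007,0],0],
])

```text
time: 21.63
tool_pos: [0.5093, 0.1377, 0.2458]
orientation: [2.008, 2.416, 0.001]
ft_force: [-2.3, -0.5, -0.6]
width: 0.191
grasp_force: 45.0
```

```bash
python3 ft.py
```

```text
21.8833 [0.5092 0.1377 0.2457] [-1.76 -0.14 -0.19 -0.13  0.29  0.16]
```

Call:
servo_tool([
  [0,[0,-0.0002,0.0005],0],
  [0,[0,-0.0004,0.0005],0],
  [0,[0,-0.0005,0.0005],0],
  [0,[0,-0.0005,0.0005],0],
  [0,[0,-0.0005,0.0005],0],
])

```text
time: 22.35
tool_pos: [0.5091, 0.1376, 0.2454]
orientation: [2.007, 2.415, 0.002]
ft_force: [2.8, 0.7, -1.3]
width: 0.192
grasp_force: 45.0
```

```bash
python3 ft.py
```

```text
22.6 [0.509  0.1376 0.2454] [ 3.43  0.84 -0.42  0.08 -0.62  0.15]
```

Call:
servo_tool([
  [0,[0,0.0003,0],0],
  [0,[0,0.0003,0.001],0],
  [0,[0,0.0002,0.002],0],
  [0,[0,0.0001,0.003],0],
  [0,[0,0,0.004],0],
  [0,[0,0,0.004],0],
  [0,[0,0,0.004],0],
  [0,[0,0,0.004],0],
])

```text
time: 23.32
tool_pos: [0.5089, 0.1376, 0.2411]
orientation: [2.008, 2.416, 0.001]
ft_force: [5.9, 2.0, 0.3]
width: 0.189
grasp_force: 45.0
```

```bash
python3 ft.py; python3 - <<'E'
from fit import *
S,T=get_image("scene"),get_image("side")
A=[cloud(x).reshape(-1,3) for x in(S,T)]
p,k,e=fitarm(np.vstack(A),[.7648,.1875,.184,.2,.0026],(2,3)); print(p.round(4),k,e.round(4),segs(p)[0].round(4))
a=cv2.resize(S["img"][110:280,220:420],(600,510)); b=cv2.resize(T["img"][90:260,170:370],(600,510))
cv2.imwrite("pics/c2.png",cv2.resize(np.hstack([a,b]),(800,340)))
E
```

```text
23.5667 [0.5089 0.1376 0.2412] [ 5.15  1.49 -0.02  0.15 -0.89  0.14]
[0.7648 0.1875 0.1884 0.1824 0.0026] 1423 0.003 [0.5098 0.1388 0.2533]
```

View pics/c2.png

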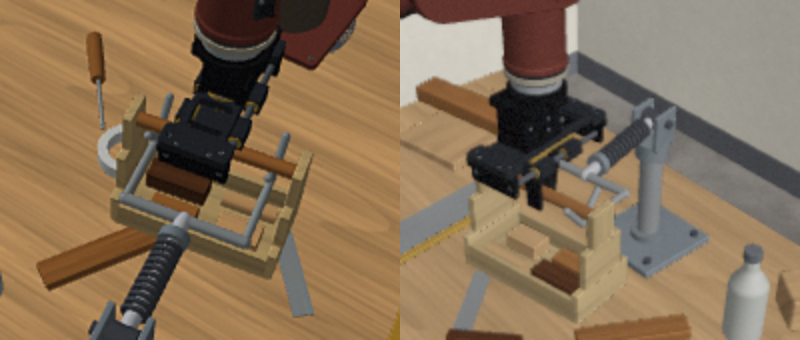

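Call:
servo_tool([
  [0,[0,0.0003,0],0],
  [0,[0,0.0005,0],0],
  [0,[0,0.0007,0],0],
  [0,[0,0.0008,0],0],
  [0,[0,0.0008,0],0],
  [0,[0,0.0008,0],0],
])

```text
time: 24.22
tool_pos: [0.509, 0.1376, 0.2408]
orientation: [-2.008, -2.416, 0.001]
ft_force: [1.9, 1.2, 0.9]
width: 0.194
grasp_force: 45.0
```

```bash
python3 ft.py
```

```text
24.4667 [0.509  0.1376 0.2409] [ 1.81  0.24  0.64 -0.01 -0.3   0.12]
```

Call:
servo_tool([
  [0,[0,0.0002,0],0],
  [0,[0,0.0003,0],0],
  [0,[0,0.0003,0],0],
  [0,[0,0.0003,0],0],
  [0,[0,0.0003,0],0],
  [0,[0,0.0003,0],0],
])

```text
time: 25.02
tool_pos: [0.5091, 0.1376, 0.2407]
orientation: [-2.007, -2.416, 0.002]
ft_force: [-2.6, -0.1, 0.5]
width: 0.193
grasp_force: 45.0
```

```bash
sed -i 's/range(6)/range(16)/' ft.py; python3 ft.py
```

```text
25.7667 [0.5091 0.1376 0.2408] [-3.98 -1.2   0.03 -0.25  0.66  0.12]
```

Call:
servo_tool([
  [0,[0,-0.0001,-0.0005],0],
  [0,[0,-0.0002,-0.001],0],
  [0,[0,-0.0002,-0.0015],0],
  [0,[0,-0.0002,-0.002],0],
  [0,[0,-0.0002,-0.002],0],
  [0,[0,-0.0002,-0.002],0],
  [0,[0,-0.0002,-0.002],0],
])

```text
time: 26.4
tool_pos: [0.5092, 0.1377, 0.243]
orientation: [-2.008, -2.416, 0.001]
ft_force: [-5.0, -1.8, -0.4]
width: 0.192
grasp_force: 45.0
```

```bash
python3 ft.py
```

```text
27.15 [0.5092 0.1377 0.243 ] [-5.12 -1.37 -0.12 -0.3   0.85  0.14]
```

Call:
servo_tool([
  [0,[0,0,0],0],
  [0,[0,0,0],0],
  [0,[0,0,0],0],
  [0,[0,0,0],0],
  [0,[0,0,0],0],
  [0,[0,0,0],0],
], force=8)

```text
time: 27.7
tool_pos: [0.5092, 0.1377, 0.2431]
orientation: [-2.008, -2.416, 0.0]
ft_force: [-5.8, -1.3, 0.2]
width: 0.204
grasp_force: 8.0
```

```bash
python3 ft.py
```

```text
28.45 [0.5092 0.1377 0.243 ] [-5.16 -0.96  0.29 -0.23  0.87 -0.  ]
```

Call:
servo_tool([
  [0,[0,-0.0002,0],0],
  [0,[0,-0.0004,0],0],
  [0,[0,-0.0006,0],0],
  [0,[0,-0.0006,0],0],
  [0,[0,-0.0006,0],0],
  [0,[0,-0.0006,0],0],
])

```text
time: 29.0
tool_pos: [0.5091, 0.1377, 0.2433]
orientation: [2.008, 2.416, 0.001]
ft_force: [-2.2, -0.5, -0.1]
width: 0.204
grasp_force: 8.0
```

```bash
python3 ft.py
```

```text
29.75 [0.509  0.1377 0.2432] [-0.88  0.61 -0.12  0.01  0.2  -0.02]
```

Call:
servo_tool([
  [0,[0,-0.0001,0.0005],0],
  [0,[0,-0.0002,0.001],0],
  [0,[0,-0.0002,0.0015],0],
  [0,[0,-0.0002,0.0015],0],
  [0,[0,-0.0002,0.0015],0],
  [0,[0,-0.0002,0.0015],0],
], force=3)

```text
time: 30.3
tool_pos: [0.5089, 0.1376, 0.2417]
orientation: [2.008, 2.416, 0.001]
ft_force: [3.0, 0.9, -0.2]
width: 0.203
grasp_force: 3.0
```

```bash
python3 ft.py
```

```text
31.05 [0.5088 0.1375 0.2416] [ 3.65  1.49  0.07  0.16 -0.58  0.02]
```

Call:
servo_tool([
  [0,[0,0.0001,0],0],
  [0,[0,0.0002,0],0],
  [0,[0,0.0003,0],0],
  [0,[0,0.0003,0],0],
  [0,[0,0.0003,0],0],
  [0,[0,0.0003,0],0],
])

```text
time: 31.6
tool_pos: [0.5088, 0.1376, 0.2415]
orientation: [-2.008, -2.416, 0.0]
ft_force: [4.1, 1.3, 0.0]
width: 0.202
grasp_force: 3.0
```

```bash
python3 ft.py
```

```text
32.35 [0.5088 0.1376 0.2415] [ 3.89  1.08 -0.09  0.1  -0.61  0.03]
```

Call:
servo_tool([
  [0,[0,0.0002,0],0],
  [0,[0,0.0004,0],0],
  [0,[0,0.0006,0],0],
  [0,[0,0.0006,0],0],
  [0,[0,0.0006,0],0],
  [0,[0,0.0006,0],0],
])

```text
time: 32.9
tool_pos: [0.509, 0.1376, 0.2412]
orientation: [-2.007, -2.416, 0.002]
ft_force: [0.2, -0.4, -0.0]
width: 0.204
grasp_force: 3.0
```

```bash
python3 ft.py
```

```text
33.65 [0.5091 0.1376 0.2413] [-2.21 -0.39 -0.09 -0.17  0.36  0.01]
```

Call:
servo_tool([
  [0,[0,-0.0001,0],0],
  [0,[0,-0.0002,0],0],
  [0,[0,-0.0002,0],0],
  [0.21,[0,-0.0002,0],0],
  [0.22,[0,-0.0002,0],0],
  [0.23,[0,-0.0002,0],0],
  [0.24,[0,-0.0002,0],0],
  [0.25,[0,-0.0002,0],0],
  [0.27,[0,-0.0002,0],0],
  [0.3,[0,-0.0002,0],0],
  [0.35,[0,-0.0002,0],0],
  [0.4,[0,-0.0002,0],0],
  [0.5,[0,-0.0002,0],0],
  [0.6,[0,-0.0002,0],0],
  [0.6,[0,-0.0002,0],0],
  [0.6,[0,-0.0002,0],0],
  [0.6,[0,-0.0002,0],0],
])

```text
time: 35.12
tool_pos: [0.5093, 0.1377, 0.2415]
orientation: [2.008, 2.416, 0.0]
ft_force: [-0.1, 0.4, 0.5]
width: 0.591
grasp_force: 0.0
```

```bash
python3 - <<'E'
from fit import *
im=get_image("wrist"); cv2.imwrite("pics/w3.png",im["img"])
o=sensors.get_obs(); print(o["time"],o["ft_force"],o["width"])
S,T=get_image("scene"),get_image("side")
a=cv2.resize(S["img"][110:280,220:420],(600,510)); b=cv2.resize(T["img"][90:260,170:370],(600,510))
w=cv2.resize(im["img"],(680,510))
cv2.imwrite("pics/c3.png",cv2.resize(np.hstack([a,b,w]),(800,217)))
E
```

```text
35.1667 [-0.2527137  -0.51124857 -0.44175807] 0.5893086075458337
```

View pics/c3.png

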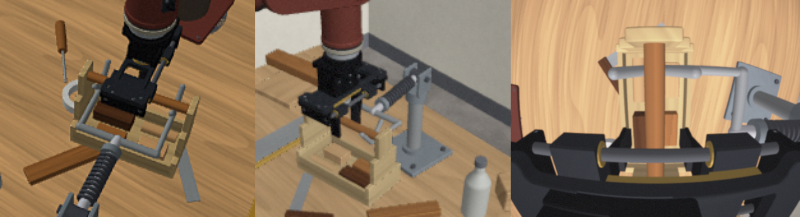

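Call:
servo_tool([
  [0.6,[0,0,-0.003],0],
  [0.6,[0,0,-0.01],0],
  [0.6,[0,0,-0.02],0],
  [0.6,[0,0,-0.035],0],
  [0.6,[0,0,-0.055],0],
  [0.6,[0,0,-0.075],0],
  [0.6,[0,0,-0.1],0],
  [0.6,[0,0,-0.125],0],
  [0.6,[0,0,-0.15],0],
  [0.6,[0,0,-0.15],0],
  [0.6,[0,0,-0.15],0],
  [0.6,[0,0,-0.15],0],
  [0.6,[0,0,-0.15],0],
])

```text
time: 36.35
tool_pos: [0.5088, 0.1376, 0.3904]
orientation: [-2.007, -2.415, 0.002]
ft_force: [-0.0, 0.2, 0.0]
width: 0.596
grasp_force: 0.0
```

```bash
python3 - <<'E'
from fit import *
S,T=get_image("scene"),get_image("side")
a=cv2.resize(S["img"][110:280,220:420],(600,510)); b=cv2.resize(T["img"][90:260,170:370],(600,510))
cv2.imwrite("pics/c4.png",cv2.resize(np.hstack([a,b]),(800,340)))
for im in(S,T):
    P=cloud(im).reshape(-1,3);P=P[~np.isnan(P[:,0])]
    q=P[(np.hypot(P[:,0]-.509,P[:,1]-.138)<.05)&(P[:,2]>.225)&(P[:,2]<.3)]; print(len(q),np.percentile(q[:,2],[5,50,95]).round(4))
E
```

```text
349 [0.2412 0.2494 0.2531]
205 [0.2419 0.2511 0.2549]
```

View pics/c4.png

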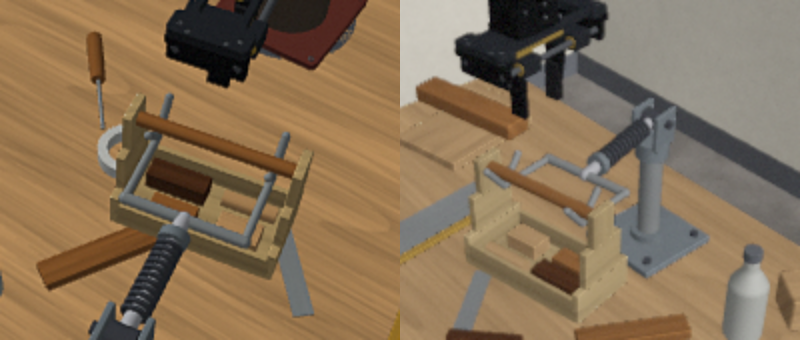

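The tote hangs level. Its dowel lies in both V cradles, the dowel top is at about 0.253 m (centre about 0.244 m, where I let go), and the gripper is clear.

```bash
python3 -c "
from station import manip; print(manip.close_job())"
```

```text
the job is handed in; nothing more can be done
None
```

The tote is hanging upright on the spring arm with its handle in both V cradles; the arm stayed within a few millimetres of where I let go, nothing else on the bench was moved on purpose or looked moved in the last pictures, and the job is handed in (about 36 s on the robot's clock, no verdict shown).

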